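# Find the hidden catch of the child-proof chest

## Task

The pot with the red lid is locked in the drawer of the child-proof wooden chest. Feel along the ledge on the chest's top front edge until the shut gripper drops into the hidden recess, press the catch so that the drawer springs out, and stand the pot upright on the middle of the cork coaster. Then push the empty drawer shut until it latches; leave everything else where it stands.

Things in the scene. Friction and masses are not known exactly. Their poses are not given: they have to be found in the camera images.
- chest: Child-proof wooden chest, 150 mm deep (x), 200 wide (y), 104 high, fixed to the counter; origin at the centre of its underside, front towards -x (carcass front at x = -75 mm). Along its top front edge, x = -83 to -33 mm, runs a ledge, its surface 96 mm above the counter, open to the front, ended behind by the 8 mm step up to the top.
- ledge_left (a point): Centre of the top of the tile at the left (+y) end of the ledge (chest x = -51, y = 72, z = 96 mm). Five look-alike dark tiles, 36 x 36 mm each, lie flush in the ledge edge to edge, at chest y = 72, 36, 0, -36, -72 mm. Four are solid; one, not to be told by eye and different from run to run, is the hidden catch.
- ledge_right (a point): Centre of the top of the tile at the right (-y) end of the ledge (chest y = -72 mm). The catch tile sinks 8 mm under 2.5 to 4.5 N, leaving a 36 x 36 mm recess between its neighbours, the step and the front lip (x = -83 to -69 mm); a shut gripper drops in only when wholly on that tile. Sunk by more than about 5 mm it unlatches the drawer; it springs back up when let go.
- drawer (a joint): How far the drawer stands out, m: 0 = latched shut, 0.095 = fully out. Unlatched, a spring (3 N shut, 1.6 N out) drives it out towards the chest's -x in about 1 s. To shut it push its front with about 4 to 10 N: the catch snaps in when it is pushed 1 to 4 mm past 0 (it stops at -0.004), and it then stays at about 0.001; not latched, it springs out again.
- drawer_face (a point): Centre of the outer face of the drawer's front panel (no handle), 45 mm above the counter; moves with the drawer; latched, it stands 14 mm in front of the carcass (chest x = -89 mm). The panel is 10 mm thick, 196 mm wide, from 7 to 87 mm above the counter, and covers the whole chest front.
- drawer_floor (a point): Point on the drawer's floor, 71 mm behind the panel's outer face, midway across; 12 mm above the counter; moves with the drawer. The drawer is 170 mm wide inside (y), side walls up to 45 mm above the counter; a thin steel bar crosses it 17 to 22 mm behind the panel's inner face, 76 to 82 mm above the counter.
- pot: Round pot, white with a red lid, 58 mm across, 50 mm high, 70 to 160 g; origin at the centre of its underside, z up. It stands upright in the shut drawer, near the front, 68 to 74 mm behind the panel's outer face; with the drawer out it is clear of the chest and can be gripped from above.
- coaster: Round cork coaster, 84 mm across, 6 mm thick, fixed on the counter at the right of the chest; origin at the centre of its underside.
- garlic: Bystander, loose: garlic bulb, 60 mm wide, 59 mm high, standing on the chest's top behind the ledge; origin at the centre of its underside.
- paprika: Bystander, loose: spice jar with a yellow cap, 45 mm wide, 100 mm high; origin at the centre of its underside.
- salt: Bystander, loose: grey salt shaker, 44 mm wide, 90 mm high; origin at the centre of its underside.
- honey: Bystander, loose: glass jar with a black lid, 63 mm wide, 94 mm high; origin at the centre of its underside.
- tin: Bystander, loose: flat round tin, 86 mm across, 40 mm high, standing on the chest's top behind the ledge; origin at the centre of its underside.
- tea: Bystander, loose: orange canister with a wooden lid, 87 mm wide, 110 mm high, behind the chest; origin at the centre of its underside.

How it is judged (in metres and radians):
On the way, in this order (a step that is already met when the one before it is completed fails the run):
1. the catch is pressed and the drawer has sprung out (more than 80 mm) with the pot still in it (value of joint drawer above 0.08 m and horizontal distance between pot and drawer_face below 0.12 m), for 0.2 s.
2. the pot stands upright on the coaster while the drawer is still out (horizontal distance between pot and coaster below 0.022 m and z of pot in the frame of coaster between 0.003 and 0.01 m and angle between pot's own z axis and vertical below 0.12 rad and linear speed of pot below 0.02 m/s and value of joint drawer above 0.05 m), for 0.2 s.
At the end, for the whole second after the job is handed in: The pot stands upright (within 0.12 rad) and at rest on the coaster, its centre within 22 mm of the coaster's, let go; the drawer is latched shut (within 4 mm) and still (horizontal distance between pot and coaster below 0.022 m and z of pot in the frame of coaster between 0.003 and 0.01 m and angle between pot's own z axis and vertical below 0.12 rad and linear speed of pot below 0.02 m/s and contact force between the fingers and pot below 0.2 N and value of joint drawer below 0.004 m and velocity of joint drawer below 0.01 m/s); the robot touches nothing.
It fails at once if a bystander is shifted by more than 30 mm (distance of any of garlic, paprika, salt, honey, tin, tea from where it was at the start of the episode above 0.03 m).
It fails at once if the pot is tipped over by more than 0.8 rad (angle between pot's own z axis and vertical above 0.8 rad).
It also fails if it takes over 72 s, if anything falls off the work surface, if the arm or the gripper's body presses on something with over 40 N, if the wrist force passes 120 N, or if a joint passes its speed limit or range.

## Robot

A 7-joint arm with a two-finger parallel gripper is mounted at the origin on a cart in front of the work surface, level with it; the furniture and walls round the work are solid. World frame = base frame: x ahead of the robot, y to its left, z up, the work surface at z = 0. Lengths are in mm, angles in rad, forces in N, time in s.
With the tool pointing down it reaches from about 400 to 875 mm from the base axis. Payload 4.4 kg.
Tool frame: the origin (TCP) lies at the very end of the fingers, on their centre line; the grasp point (between the pads) lies 19 mm behind it; z points along the fingers, y is the line along which they close (so a half turn about z gives the same grasp; the last joint's range is limited). The gripper opens to 85 mm and grips with 20 to 120 N. Pads are 22 mm wide; open, the fingers measure 114 mm over their backs; the gripper's body (76 mm by 85 mm) begins 54 mm behind the grasp point. The pads swing forward as they close: fully open they stand 13 mm farther back than shut.
Start: joints at [-0.066, 0.628, 0.038, 1.517, -0.027, 0.996, -0.02], TCP at [650.014, 0.027, 231.313] pointing down, gripper open.
Joint ranges: [-3.06, 3.06], [-0.37, 2.12], [-1.25, 1.32], [0.18, 2.47], [-1.1, 4.24], [0.23, 1.98], [-2.94, 2.94]. Speed limits (rad/s): [2.57, 2.57, 3.14, 3.14, 3.14, 3.14, 3.14].

## Interface

Orientations are given as [roll, pitch, yaw] about the fixed x, y, z axes, in that order (R = Rz(yaw) Ry(pitch) Rx(roll)).
In Python, from cell import read_state, get_image, camera_params, finish_job gives the robot as it stands.
- The arm moves only by the tool arm_command, never from a script. Its argument "deltas" is a list of rows, each an object of numbers: "dx", "dy", "dz": the shift along the world's x, y, z in m; "yaw": the turn about the world's z in degrees; "jaw": the opening, from 0 (shut) to 1 (fully open). A call has 1 to 20 rows; each row is the pose to reach, as a shift and turn from the pose commanded when the call began; what a row does not reach only later rows make up. A row lasts 1/10 s, in which the tool goes at most 50 mm and 8.59 degrees, less where a joint would pass 70% of its speed; a pose out of reach is approached as far as the arm can. A call with a gripper value outside its range is refused whole. The fingers move at their own pace and stop on an object; the grip force is fixed at half the most. Time passes only in rows, so rows that repeat a pose let the fingers close. It gives the time, the measured TCP pose, the force, the opening and the grip force at its end, in the units of the state.
- read_state(): the state, without advancing time (a new reading comes with each control period).
- get_image(name): name is "scene" or "side" or "wrist"; returns (picture, depth): 400x640x3 uint8, red, green, blue; 400x640 float32, mm along the optical axis (not along the pixel's ray), 0 where there is no reading.
- camera_params(name): a dict with "camera_matrix" (3x3 intrinsics, pixels), "extrinsics" (4x4, takes a point from camera to world coordinates). Camera axes: x right, y down, z forward; pixel columns grow to the right and rows downward; lengths in mm; the calibration is good to about 2 mm. The wrist camera is an equidistant fisheye: a pixel r from the principal point sees the ray r / f radians off the axis. A picture is of the moment at which its call begins: read the wrist's pose just before it. camera_params takes no time and is no camera call; for the wrist camera it gives the pose at the moment of the call.
- finish_job(): hands the job in; it is judged then, once.
The state is a dict: "clock": time; "qpos": joint angles; "qd": joint speeds; "tau": joint torques, N m; "eef_pos": TCP position; "tool_rot": TCP orientation; "force": force on the tool from outside, world axes, zero at the start; "torque": the same for the moment, N m; "width": finger opening in mm; "gripper_force": force on a finger pad.
Only numpy, scipy, OpenCV 4.12 (cv2) and the standard library are available. Lean on these libraries where they do the work, as an engineer would, in place of code of your own. Each camera call takes 0.05 s, during which the arm holds its last target. There are 200 camera calls.

## Working session

There is one attempt and no reset: what is moved stays moved. The work goes in short steps, Python scripts to look and compute and a tool call to move; the robot and the scene stay as the last step left them, time stands still between calls to the robot, and variables do not carry over. Pictures are saved under pics/ and viewed, at most 10 in all, crops included, and the job is handed in when it is done.

Besides the shell and the picture viewer there is one more tool, called after "Call:" as a command line: name --argument value ..., lists and objects as JSON in quotes. arm_command: Moves the arm, as the interface text tells. Its arguments: {"type":"object","properties":{"deltas":{"type":"array"}},"required":["deltas"]}

```bash
mkdir -p pics; cat > h.py <<'E'
import numpy as np, cv2
from cell import *
def cloud(name):
    p=camera_params(name); im,d=get_image(name)
    K=np.array(p["camera_matrix"]);T=np.array(p["extrinsics"])
    v,u=np.mgrid[:400,:640]
    P=np.stack([(u-K[0,2])/K[0,0]*d,(v-K[1,2])/K[1,1]*d,d],-1)@T[:3,:3].T+T[:3,3]
    P[d==0]=np.nan
    return im,P
def save(n,im): cv2.imwrite("pics/"+n+".png",im[:,:,::-1])
E
python3 - <<'E'
from h import *
for n in("scene","side"):
    im,P=cloud(n);save(n,im);np.savez("/tmp/"+n,im=im,P=P)
    print(n,np.array(camera_params(n)["extrinsics"])[:3].round(2).tolist())
s=read_state();print(s)
E
```

```text
scene [[-0.96, -0.21, 0.2, 340.35], [-0.29, 0.7, -0.65, 563.78], [-0.01, -0.68, -0.73, 859.13]]
side [[-1.0, -0.02, 0.03, 509.91], [-0.04, 0.85, -0.53, 367.56], [-0.02, -0.53, -0.85, 869.99]]
{'clock': 0.1, 'qpos': array([-0.06578774,  0.62925145,  0.03842369,  1.51825789, -0.02700775,
        0.99632091, -0.02002488]), 'qd': array([-0.00106992, -0.00265489, -0.00095406, -0.00353193, -0.00022531,
        0.0006638 , -0.00150353]), 'tau': array([ 3.65140630e-03, -5.64529252e+01,  1.23032581e+00, -1.93971133e+01,
        1.11524854e-02,  5.46943455e-03, -1.37002465e-05]), 'eef_pos': array([6.49437810e+02, 3.73728075e-02, 2.30485316e+02]), 'tool_rot': array([-3.13987209e+00, -1.62968681e-06,  1.57077223e+00]), 'force': array([-0.55318083,  0.05251566, -0.07421473]), 'torque': array([0.00394731, 0.0271402 , 0.01972969]), 'gripper_force': 0.0, 'width': 85.32954960451353}
```

View pics/scene.png

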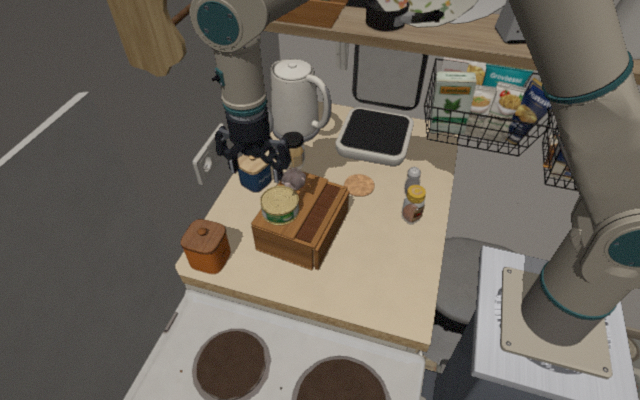

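View pics/side.png

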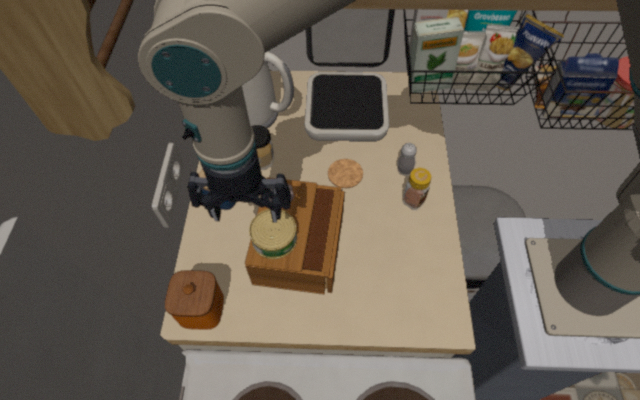

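The scene view shows the chest with its dark ledge strip at about (320,210), the coaster at (360,185), paprika and salt at (414,190), and tin and garlic on top. In the side view the strip is at (322,232) and the coaster at (346,173).

```bash
python3 - <<'E'
from h import *
for n,(lu,lv),(cu,cv_) in(("scene",(322,210),(360,185)),("side",(322,232),(346,173))):
    z=np.load("/tmp/%s.npz"%n);im,P=z["im"],z["P"];hsv=cv2.cvtColor(im,cv2.COLOR_RGB2HSV)
    print(n,"seed",im[lv,lu],P[lv,lu].round(),im[cv_,cu],P[cv_,cu].round())
    # ledge tiles: dark, near z=96
    m=((im.max(2)<100)&(abs(P[...,2]-96)<8)).astype(np.uint8)
    k,l=cv2.connectedComponents(m); q=P[l==l[lv,lu]]
    r=cv2.minAreaRect(q[:,:2].astype(np.float32)); print("ledge",r,np.median(q[:,2]),len(q)); print(cv2.boxPoints(r).round(1).tolist())
    # coaster
    m=((abs(P[...,2]-6)<7)&(hsv[...,1]>hsv[5+cv_+25,cu,1]+25)&(np.hypot(*(np.moveaxis(P[...,:2]-P[cv_,cu,:2],-1,0)))<60)).astype(np.uint8)
    k,l=cv2.connectedComponents(m); q=P[l==l[cv_,cu]]
    print("coaster",cv2.minEnclosingCircle(q[:,:2].astype(np.float32)),q.mean(0),len(q),np.median(q[:,2]))
    # things above counter
    g=(P[...,2]>25)&(P[...,2]<125)&(P[...,0]>350)&(P[...,0]<1000)&(abs(P[...,1])<500)
    k,l,st,ce=cv2.connectedComponentsWithStats(g.astype(np.uint8))
    for i in range(1,k):
        if st[i,4]>60:
            q=P[l==i];print(ce[i].round(),st[i,4],np.percentile(q,3,axis=0).round(),np.percentile(q,97,axis=0).round())
    # chest top / ledge front pixels: top surface z~104
    q=P[(abs(P[...,2]-104)<3)&(abs(P[...,0]-P[lv,lu,0])<170)&(abs(P[...,1]-P[lv,lu,1])<150)]
    r=cv2.minAreaRect(q[:,:2].astype(np.float32));print("top",r)
E
```

```text
scene seed [88 56 40] [531. -72.  94.] [178 139  98] [ 480. -265.    3.]
ledge ((537.6279296875, -65.57730102539062), (187.5172882080078, 36.74046325683594), 83.72705841064453) 94.4905530601468 963
[[509.1000061035156, -156.8000030517578], [545.5999755859375, -160.8000030517578], [566.0999755859375, 25.600000381469727], [529.5999755859375, 29.600000381469727]]
coaster ((483.72979736328125, -265.7283935546875), 43.83259963989258) [ 481.83607975 -265.07959148    3.75985119] 514 3.863091366745664
[297. 124.] 1904 [ 620. -469.   31.] [ 793. -273.  122.]
[374. 141.] 2535 [ 385. -494.   29.] [ 574. -351.   45.]
[253. 170.] 768 [ 721. -208.   29.] [ 794. -157.   84.]
[165. 282.] 8109 [ 725. -132.   29.] [839. 427. 122.]
[408. 178.] 102 [ 350. -284.   29.] [ 363. -262.   88.]
[305. 221.] 5010 [ 494. -157.   32.] [659.  33. 114.]
top ((607.4463500976562, -73.32510375976562), (200.94798278808594, 106.9312515258789), 83.92215728759766)
side seed [84 49 31] [532. -56.  98.] [169 127  88] [ 483. -266.    6.]
ledge ((538.7671508789062, -67.83415222167969), (185.2061767578125, 36.771236419677734), 
[... 185 characters left out ...]
8, 26.200000762939453]]
coaster ((486.61676025390625, -268.4281311035156), 45.301246643066406) [ 485.60385444 -265.2883333     6.64120469] 820 6.700959402433114
[265. 118.] 1710 [ 622. -445.   31.] [ 717. -272.  121.]
[346. 114.] 3997 [ 390. -494.   32.] [ 579. -352.   48.]
[166. 245.] 3101 [ 839. -278.   28.] [842. 118. 122.]
[403. 157.] 204 [ 350. -288.   29.] [ 365. -262.   90.]
[407. 187.] 109 [ 350. -199.   30.] [ 357. -182.  101.]
[304. 241.] 6406 [ 501. -160.   36.] [663.  32. 108.]
[193. 298.] 2677 [726.  33.  33.] [805. 113. 105.]
[166. 372.] 1183 [783. 167.  29.] [786. 250. 122.]
top ((608.238525390625, -74.7348861694336), (201.15452575683594, 111.57990264892578), 83.3175277709961)
```

Call:
arm_command --deltas '[{"dx": -0.03,"dy": -0.02,"yaw": 8.5,"jaw": 0},{"dx": -0.06,"dy": -0.04,"yaw": 17,"jaw": 0},{"dx": -0.09,"dy": -0.055,"yaw": 25.5,"jaw": 0},{"dx": -0.114,"dy": -0.066,"yaw": 34,"jaw": 0},{"dx": -0.114,"dy": -0.066,"yaw": 42.5,"jaw": 0},{"dx": -0.114,"dy": -0.066,"yaw": 51,"jaw": 0},{"dx": -0.114,"dy": -0.066,"yaw": 59.5,"jaw": 0},{"dx": -0.114,"dy": -0.066,"dz": -0.03,"yaw": 68,"jaw": 0},{"dx": -0.114,"dy": -0.066,"dz": -0.06,"yaw": 76,"jaw": 0},{"dx": -0.114,"dy": -0.066,"dz": -0.1,"yaw": 83.6,"jaw": 0},{"dx": -0.114,"dy": -0.066,"dz": -0.1,"yaw": 83.6,"jaw": 0},{"dx": -0.114,"dy": -0.066,"dz": -0.1,"yaw": 83.6,"jaw": 0},{"dx": -0.114,"dy": -0.066,"dz": -0.1,"yaw": 83.6,"jaw": 0}]'

```text
invalid input at $.deltas[0]: expected keys dx, dy, dz, yaw, jaw
```

```bash
python3 - <<'E'
from h import *
z=np.load("/tmp/scene.npz");im,P=z["im"],z["P"]
a=np.radians(-6.35);R=np.array([[np.cos(a),np.sin(a)],[-np.sin(a),np.cos(a)]])
C=(P[...,:2]-[588.4,-72.1])@R.T
m=(P[...,2]>118)&(P[...,2]<170)&(abs(C[...,0])<80)&(abs(C[...,1])<105)
k,l,st,ce=cv2.connectedComponentsWithStats(m.astype(np.uint8))
for i in range(1,k):
    if st[i,4]>15:print(ce[i].round(),st[i,4],C[l==i].min(0).round(),C[l==i].max(0).round(),P[l==i][:,2].max())
s=read_state();print(s["eef_pos"],s["tool_rot"],s["force"],s["width"],s["clock"],s["qpos"])
im,_=get_image("side");save("s2",im)
E
```

```text
[283. 196.] 1489 [-16. -71.] [70. 84.] 161.36445920173094
[6.49437810e+02 3.73728075e-02 2.30485316e+02] [-3.13987209e+00 -1.62968681e-06  1.57077223e+00] [-0.55318083  0.05251566 -0.07421473] 85.32954960451353 0.1 [-0.06578774  0.62925145  0.03842369  1.51825789 -0.02700775  0.99632091
 -0.02002488]
```

View pics/s2.png

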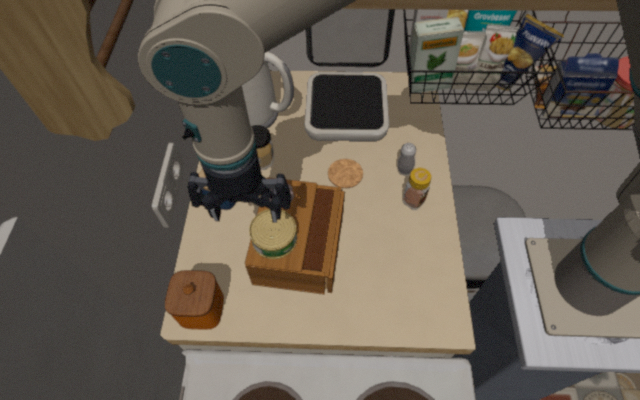

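Every key is required in each row, so the call was refused and nothing moved. The picture is unchanged.

Call:
arm_command --deltas '[{"dx": -0.03,"dy": -0.02,"dz": 0,"yaw": 8.5,"jaw": 0},{"dx": -0.06,"dy": -0.04,"dz": 0,"yaw": 17,"jaw": 0},{"dx": -0.09,"dy": -0.055,"dz": 0,"yaw": 25.5,"jaw": 0},{"dx": -0.115,"dy": -0.066,"dz": 0,"yaw": 34,"jaw": 0},{"dx": -0.115,"dy": -0.066,"dz": 0,"yaw": 42.5,"jaw": 0},{"dx": -0.115,"dy": -0.066,"dz": 0,"yaw": 51,"jaw": 0},{"dx": -0.115,"dy": -0.066,"dz": 0,"yaw": 59.5,"jaw": 0},{"dx": -0.115,"dy": -0.066,"dz": -0.03,"yaw": 68,"jaw": 0},{"dx": -0.115,"dy": -0.066,"dz": -0.06,"yaw": 76,"jaw": 0},{"dx": -0.115,"dy": -0.066,"dz": -0.1,"yaw": 83.6,"jaw": 0},{"dx": -0.115,"dy": -0.066,"dz": -0.1,"yaw": 83.6,"jaw": 0},{"dx": -0.115,"dy": -0.066,"dz": -0.1,"yaw": 83.6,"jaw": 0},{"dx": -0.115,"dy": -0.066,"dz": -0.1,"yaw": 83.6,"jaw": 0}]'

```text
clock: 1.45
eef_pos: [536.4, -65.9, 133.0]
tool_rot: [3.142, 0.003, 3.028]
force: [-0.3, -0.1, 0.7]
width: 0.1
gripper_force: 0.0
```

```bash
python3 - <<'E'
from h import *
s=read_state();print(s["eef_pos"],s["tool_rot"],s["force"],s["width"],s["clock"],s["qpos"])
im,P=cloud("side");save("s3",im);np.savez("/tmp/s3",im=im,P=P)
E
```

```text
[536.35636601 -65.91815968 133.03087932] [3.14156719e+00 2.91661162e-03 3.02769925e+00] [-0.32709976 -0.0945461   0.73022341] 0.10694382540814214 1.45 [ 0.27896435  0.62291017 -0.3148129   1.91573456  0.30508835  0.64624696
  1.23152876]
```

View pics/s3.png

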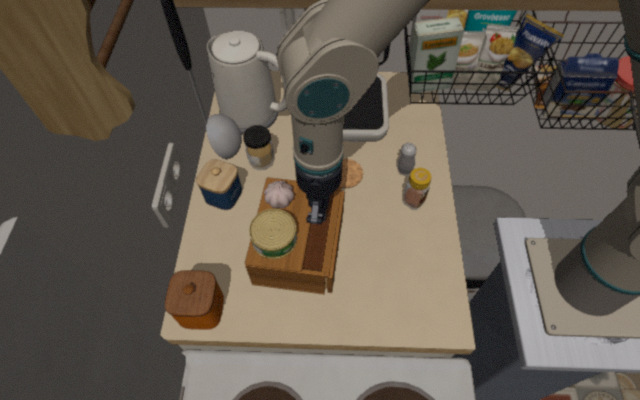

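The shut gripper is over the ledge at (317,212). The garlic at (279,195) and the tin at (274,232) sit behind it, both clear. Now I'll press the middle tile.

Call:
arm_command --deltas '[{"dx": 0,"dy": 0,"dz": -0.015,"yaw": 0,"jaw": 0},{"dx": 0,"dy": 0,"dz": -0.028,"yaw": 0,"jaw": 0},{"dx": 0,"dy": 0,"dz": -0.033,"yaw": 0,"jaw": 0},{"dx": 0,"dy": 0,"dz": -0.036,"yaw": 0,"jaw": 0},{"dx": 0,"dy": 0,"dz": -0.038,"yaw": 0,"jaw": 0},{"dx": 0,"dy": 0,"dz": -0.039,"yaw": 0,"jaw": 0},{"dx": 0,"dy": 0,"dz": -0.039,"yaw": 0,"jaw": 0},{"dx": 0,"dy": 0,"dz": -0.039,"yaw": 0,"jaw": 0},{"dx": 0,"dy": 0,"dz": -0.039,"yaw": 0,"jaw": 0}]'

```text
clock: 2.4
eef_pos: [534.9, -66.0, 92.5]
tool_rot: [-3.142, -0.0, 3.03]
force: [-1.9, 0.3, 4.2]
width: -0.3
gripper_force: 2.0
```

Call:
arm_command --deltas '[{"dx": 0,"dy": 0,"dz": -0.001,"yaw": 0,"jaw": 0},{"dx": 0,"dy": 0,"dz": -0.002,"yaw": 0,"jaw": 0},{"dx": 0,"dy": 0,"dz": -0.003,"yaw": 0,"jaw": 0},{"dx": 0,"dy": 0,"dz": -0.003,"yaw": 0,"jaw": 0},{"dx": 0,"dy": 0,"dz": -0.003,"yaw": 0,"jaw": 0}]'

```text
clock: 2.9
eef_pos: [534.9, -66.0, 89.3]
tool_rot: [-3.142, -0.0, 3.03]
force: [-3.2, 0.3, 5.0]
width: 0.1
gripper_force: 2.0
```

Call:
arm_command --deltas '[{"dx": 0,"dy": 0,"dz": -0.001,"yaw": 0,"jaw": 0},{"dx": 0,"dy": 0,"dz": -0.0015,"yaw": 0,"jaw": 0},{"dx": 0,"dy": 0,"dz": -0.0015,"yaw": 0,"jaw": 0},{"dx": 0,"dy": 0,"dz": -0.0015,"yaw": 0,"jaw": 0},{"dx": 0,"dy": 0,"dz": -0.0015,"yaw": 0,"jaw": 0},{"dx": 0,"dy": 0,"dz": -0.0015,"yaw": 0,"jaw": 0}]'

```text
clock: 3.5
eef_pos: [534.9, -66.0, 88.1]
tool_rot: [-3.141, -0.0, 3.03]
force: [-3.3, 0.3, 5.8]
width: 0.1
gripper_force: 3.5
```

```bash
python3 - <<'E'
from h import *
im,P=cloud("side");save("s4",cv2.resize(im[130:330,180:480],None,fx=2,fy=2));np.savez("/tmp/s4",im=im,P=P)
E
```

```text
(no output)
```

View pics/s4.png

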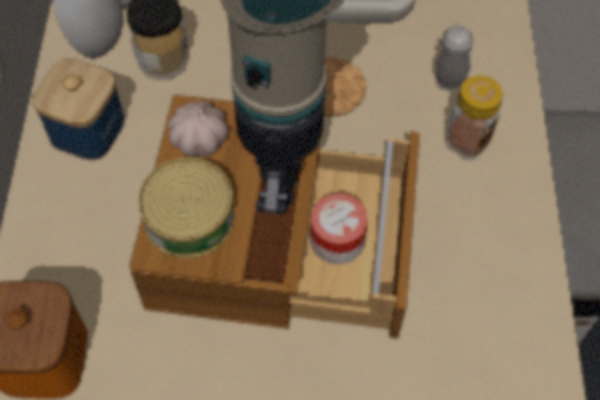

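The drawer has sprung out, with the pot's red lid at crop (340,222), which is about (350,241) in the full image. I'll raise the arm and measure.

Call:
arm_command --deltas '[{"dx": 0,"dy": 0,"dz": 0.01,"yaw": 0,"jaw": 0},{"dx": 0,"dy": 0,"dz": 0.03,"yaw": 0,"jaw": 0},{"dx": 0,"dy": 0,"dz": 0.06,"yaw": 0,"jaw": 0},{"dx": 0,"dy": 0,"dz": 0.1,"yaw": 0,"jaw": 0},{"dx": 0,"dy": 0,"dz": 0.1,"yaw": 0,"jaw": 0},{"dx": 0,"dy": 0,"dz": 0.1,"yaw": 0,"jaw": 0}]'

```text
clock: 4.15
eef_pos: [536.0, -66.2, 188.9]
tool_rot: [-3.142, 0.003, 3.03]
force: [-0.1, -0.6, 0.4]
width: -0.1
gripper_force: 0.0
```

```bash
python3 - <<'E'
from h import *
a=np.radians(-6.35);R=np.array([[np.cos(a),np.sin(a)],[-np.sin(a),np.cos(a)]])
for n in("side","scene"):
    im,P=cloud(n);hsv=cv2.cvtColor(im,cv2.COLOR_RGB2HSV)
    near=np.hypot(P[...,0]-476,P[...,1]+55)<90
    red=near&((hsv[...,0]<8)|(hsv[...,0]>172))&(hsv[...,1]>120)&(P[...,2]>52)
    k,l,st,_=cv2.connectedComponentsWithStats(red.astype(np.uint8));i=1+st[1:,4].argmax()
    q=P[l==i];ht=np.percentile(q[:,2],95);top=near&(abs(P[...,2]-ht)<6)
    hull=cv2.convexHull(q[q[:,2]>ht-7][:,:2].astype(np.float32))
    c,r=cv2.minEnclosingCircle(hull);print(n,"pot",c,r,"h",ht,"chest",R@(np.array(c)-[588.4,-72.1]),st[i])
    C=(P[...,:2]-[588.4,-72.1])@R.T
    f=(abs(P[...,2]-86)<5)&(C[...,0]<-150)&(abs(C[...,1])<110)&(C[...,0]>-230)
    print("panel top chest x,y range",np.percentile(C[f],[2,50,98],axis=0).round(1).tolist(),f.sum())
s=read_state();print(s["eef_pos"],s["clock"])
E
```

```text
side pot (477.1266784667969, -61.01313400268555) 29.173919677734375 h 65.08177000667774 chest [-111.81686503   -1.28816846] [335 227  28  28 211]
panel top chest x,y range [[-182.6, -92.8], [-175.2, 8.1], [-151.2, 94.1]] 704
scene pot (473.65283203125, -51.52605438232422) 25.769655227661133 h 62.00254739398432 chest [-116.31868557    7.75649298] [332 231  23  10  82]
panel top chest x,y range [[-185.4, -91.9], [-179.6, 12.1], [-154.5, 95.5]] 390
[534.4887411  -66.16979754 187.07580974] 4.25
```

Call:
arm_command --deltas '[{"dx": -0.03,"dy": 0.003,"dz": 0,"yaw": 0,"jaw": 1},{"dx": -0.061,"dy": 0.006,"dz": 0,"yaw": 0,"jaw": 1},{"dx": -0.061,"dy": 0.006,"dz": 0,"yaw": 0,"jaw": 1},{"dx": -0.061,"dy": 0.006,"dz": -0.02,"yaw": 0,"jaw": 1},{"dx": -0.061,"dy": 0.006,"dz": -0.04,"yaw": 0,"jaw": 1},{"dx": -0.061,"dy": 0.006,"dz": -0.06,"yaw": 0,"jaw": 1},{"dx": -0.061,"dy": 0.006,"dz": -0.08,"yaw": 0,"jaw": 1},{"dx": -0.061,"dy": 0.006,"dz": -0.08,"yaw": 0,"jaw": 1},{"dx": -0.061,"dy": 0.006,"dz": -0.08,"yaw": 0,"jaw": 1}]'

```text
clock: 5.15
eef_pos: [473.9, -59.8, 107.3]
tool_rot: [3.141, -0.002, 3.03]
force: [0.2, 0.5, -0.3]
width: 85.2
gripper_force: 0.0
```

```bash
python3 - <<'E'
from h import *
im,P=cloud("side");save("s5",np.hstack([cv2.resize(im[150:330,250:450],None,fx=2,fy=2),cv2.resize(get_image("wrist")[0],(400,360))]))
s=read_state();print(s["eef_pos"],s["force"],s["width"])
E
```

```text
[474.6561443 -59.8892866 108.2893275] [ 0.0925734   0.26517877 -0.22418631] 85.26548812012813
```

View pics/s5.png

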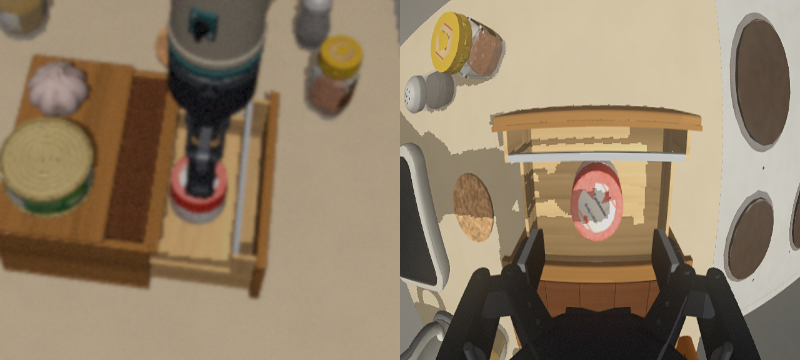

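In the wrist view the lid (597,200) is midway between the fingers (530 and 665). Next I'll descend and grip.

Call:
arm_command --deltas '[{"dx": 0,"dy": 0,"dz": -0.02,"yaw": 0,"jaw": 1},{"dx": 0,"dy": 0,"dz": -0.04,"yaw": 0,"jaw": 1},{"dx": 0,"dy": 0,"dz": -0.06,"yaw": 0,"jaw": 1},{"dx": 0,"dy": 0,"dz": -0.075,"yaw": 0,"jaw": 1},{"dx": 0,"dy": 0,"dz": -0.081,"yaw": 0,"jaw": 1},{"dx": 0,"dy": 0,"dz": -0.081,"yaw": 0,"jaw": 1},{"dx": 0,"dy": 0,"dz": -0.081,"yaw": 0,"jaw": 1},{"dx": 0,"dy": 0,"dz": -0.081,"yaw": 0,"jaw": 0},{"dx": 0,"dy": 0,"dz": -0.081,"yaw": 0,"jaw": 0},{"dx": 0,"dy": 0,"dz": -0.081,"yaw": 0,"jaw": 0},{"dx": 0,"dy": 0,"dz": -0.081,"yaw": 0,"jaw": 0},{"dx": 0,"dy": 0,"dz": -0.081,"yaw": 0,"jaw": 0},{"dx": 0,"dy": 0,"dz": -0.081,"yaw": 0,"jaw": 0}]'

```text
clock: 6.55
eef_pos: [474.5, -60.1, 27.9]
tool_rot: [-3.141, 0.002, 3.03]
force: [-1.3, -0.9, 7.3]
width: 56.5
gripper_force: 62.4
```

Call:
arm_command --deltas '[{"dx": 0,"dy": 0,"dz": 0.01,"yaw": 0,"jaw": 0},{"dx": 0,"dy": 0,"dz": 0.03,"yaw": 0,"jaw": 0},{"dx": 0,"dy": 0,"dz": 0.055,"yaw": 0,"jaw": 0},{"dx": 0,"dy": 0,"dz": 0.085,"yaw": 0,"jaw": 0},{"dx": 0,"dy": 0,"dz": 0.115,"yaw": 0,"jaw": 0},{"dx": 0,"dy": 0,"dz": 0.13,"yaw": 0,"jaw": 0},{"dx": 0,"dy": 0,"dz": 0.13,"yaw": 0,"jaw": 0},{"dx": 0,"dy": 0,"dz": 0.13,"yaw": 0,"jaw": 0}]'

```text
clock: 7.35
eef_pos: [473.7, -60.2, 156.9]
tool_rot: [-3.141, 0.0, 3.03]
force: [-0.3, -0.2, -1.5]
width: 56.5
gripper_force: 63.9
```

```bash
python3 - <<'E'
from h import *
s=read_state();print(s["eef_pos"],s["force"],s["width"])
im,P=cloud("side");save("s6",np.hstack([cv2.resize(im[130:310,250:450],None,fx=2,fy=2),cv2.resize(get_image("wrist")[0],(400,360))]))
hsv=cv2.cvtColor(im,cv2.COLOR_RGB2HSV)
near=np.hypot(P[...,0]-476,P[...,1]+60)<90
red=near&((hsv[...,0]<8)|(hsv[...,0]>172))&(hsv[...,1]>120)&(P[...,2]>100)
q=P[red];print(len(q),q.min(0),q.max(0),np.median(q,axis=0))
E
```

```text
[473.70920575 -60.22837265 156.92905633] [-0.26748473 -0.20925424 -1.47688646] 56.50149040044832
212 [449.32942939 -80.38357514 169.68964438] [504.58291455   8.06817963 262.69875009] [469.01915413 -44.87780814 190.58593412]
```

View pics/s6.png

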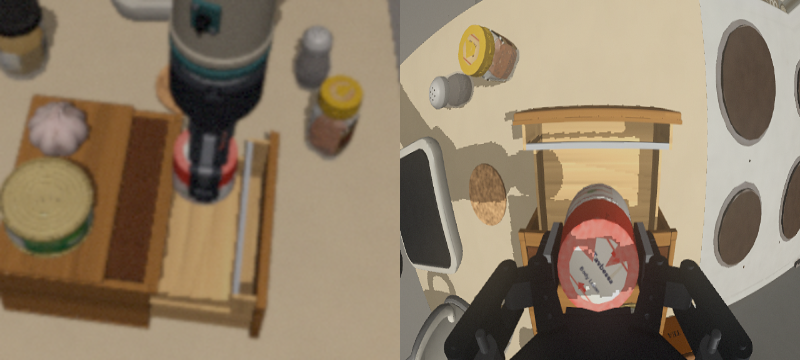

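The pot is held upright and the coaster is in view at about (487,195) in the wrist half. I'll carry it there.

Call:
arm_command --deltas '[{"dx": 0.002,"dy": -0.02,"dz": 0,"yaw": 0,"jaw": 0},{"dx": 0.004,"dy": -0.05,"dz": 0,"yaw": 0,"jaw": 0},{"dx": 0.006,"dy": -0.08,"dz": 0,"yaw": 0,"jaw": 0},{"dx": 0.0085,"dy": -0.11,"dz": 0,"yaw": 0,"jaw": 0},{"dx": 0.0085,"dy": -0.14,"dz": 0,"yaw": 0,"jaw": 0},{"dx": 0.0085,"dy": -0.17,"dz": 0,"yaw": 0,"jaw": 0},{"dx": 0.0085,"dy": -0.195,"dz": 0,"yaw": 0,"jaw": 0},{"dx": 0.0085,"dy": -0.206,"dz": 0,"yaw": 0,"jaw": 0},{"dx": 0.0085,"dy": -0.206,"dz": -0.02,"yaw": 0,"jaw": 0},{"dx": 0.0085,"dy": -0.206,"dz": -0.05,"yaw": 0,"jaw": 0},{"dx": 0.0085,"dy": -0.206,"dz": -0.08,"yaw": 0,"jaw": 0},{"dx": 0.0085,"dy": -0.206,"dz": -0.105,"yaw": 0,"jaw": 0},{"dx": 0.0085,"dy": -0.206,"dz": -0.115,"yaw": 0,"jaw": 0},{"dx": 0.0085,"dy": -0.206,"dz": -0.12,"yaw": 0,"jaw": 0},{"dx": 0.0085,"dy": -0.206,"dz": -0.12,"yaw": 0,"jaw": 0},{"dx": 0.0085,"dy": -0.206,"dz": -0.12,"yaw": 0,"jaw": 0}]'

```text
clock: 9.05
eef_pos: [483.3, -266.1, 37.7]
tool_rot: [-3.141, 0.002, 3.03]
force: [0.7, 0.0, -0.8]
width: 56.6
gripper_force: 64.0
```

```bash
python3 - <<'E'
from h import *
s=read_state();print(s["eef_pos"],s["force"],s["width"])
im,P=cloud("side");save("s7",np.hstack([cv2.resize(im[90:270,250:450],None,fx=2,fy=2),cv2.resize(get_image("wrist")[0],(400,360))]))
E
```

```text
[ 483.27690153 -266.07094842   37.70253658] [ 0.71113107  0.00745599 -0.82848843] 56.575090154426015
```

View pics/s7.png

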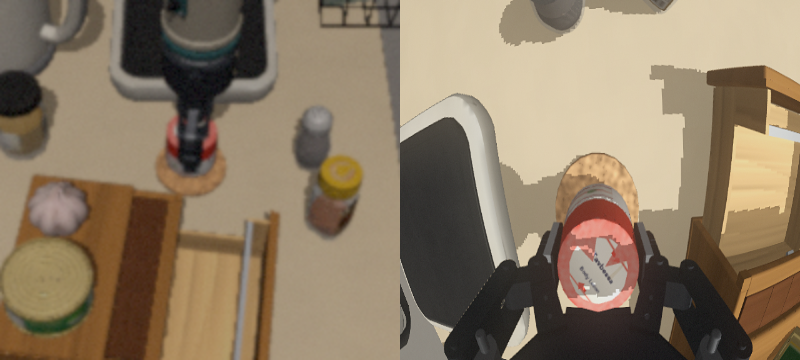

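The pot hangs over the coaster, centred at crop (190,165), and the wrist view shows it centred laterally. I'll lower it until it touches, then release.

Call:
arm_command --deltas '[{"dx": 0,"dy": 0,"dz": -0.004,"yaw": 0,"jaw": 0},{"dx": 0,"dy": 0,"dz": -0.008,"yaw": 0,"jaw": 0},{"dx": 0,"dy": 0,"dz": -0.011,"yaw": 0,"jaw": 0},{"dx": 0,"dy": 0,"dz": -0.013,"yaw": 0,"jaw": 0},{"dx": 0,"dy": 0,"dz": -0.014,"yaw": 0,"jaw": 0},{"dx": 0,"dy": 0,"dz": -0.014,"yaw": 0,"jaw": 0},{"dx": 0,"dy": 0,"dz": -0.014,"yaw": 0,"jaw": 0}]'

```text
clock: 9.85
eef_pos: [482.5, -265.9, 22.8]
tool_rot: [3.142, -0.0, 3.03]
force: [0.3, -0.0, -0.7]
width: 56.6
gripper_force: 64.0
```

Call:
arm_command --deltas '[{"dx": 0,"dy": 0,"dz": -0.001,"yaw": 0,"jaw": 0},{"dx": 0,"dy": 0,"dz": -0.0015,"yaw": 0,"jaw": 0},{"dx": 0,"dy": 0,"dz": -0.0015,"yaw": 0,"jaw": 0},{"dx": 0,"dy": 0,"dz": -0.0015,"yaw": 0,"jaw": 0}]'

```text
clock: 10.25
eef_pos: [482.7, -266.1, 22.0]
tool_rot: [-3.141, 0.0, 3.03]
force: [-2.3, 0.6, 6.6]
width: 56.8
gripper_force: 64.8
```

It has touched down. Opening and rising.

Call:
arm_command --deltas '[{"dx": 0,"dy": 0,"dz": 0.001,"yaw": 0,"jaw": 1},{"dx": 0,"dy": 0,"dz": 0.001,"yaw": 0,"jaw": 1},{"dx": 0,"dy": 0,"dz": 0.001,"yaw": 0,"jaw": 1},{"dx": 0,"dy": 0,"dz": 0.001,"yaw": 0,"jaw": 1},{"dx": 0,"dy": 0,"dz": 0.001,"yaw": 0,"jaw": 1},{"dx": 0,"dy": 0,"dz": 0.001,"yaw": 0,"jaw": 1},{"dx": 0,"dy": 0,"dz": 0.001,"yaw": 0,"jaw": 1},{"dx": 0,"dy": 0,"dz": 0.02,"yaw": 0,"jaw": 1},{"dx": 0,"dy": 0,"dz": 0.045,"yaw": 0,"jaw": 1},{"dx": 0,"dy": 0,"dz": 0.08,"yaw": 0,"jaw": 1},{"dx": 0,"dy": 0,"dz": 0.12,"yaw": 0,"jaw": 1},{"dx": 0,"dy": 0,"dz": 0.16,"yaw": 0,"jaw": 1},{"dx": 0,"dy": 0,"dz": 0.16,"yaw": 0,"jaw": 0},{"dx": 0,"dy": 0,"dz": 0.16,"yaw": 0,"jaw": 0}]'

```text
clock: 11.65
eef_pos: [482.7, -266.3, 182.1]
tool_rot: [-3.141, 0.002, 3.03]
force: [-0.7, -0.6, -0.1]
width: 59.4
gripper_force: 0.0
```

```bash
python3 - <<'E'
from h import *
s=read_state();print(s["eef_pos"],s["width"],s["qpos"])
a=np.radians(-6.35);R=np.array([[np.cos(a),np.sin(a)],[-np.sin(a),np.cos(a)]])
for n in("side","scene"):
    im,P=cloud(n);hsv=cv2.cvtColor(im,cv2.COLOR_RGB2HSV)
    near=np.hypot(P[...,0]-484,P[...,1]+266)<55
    red=near&((hsv[...,0]<8)|(hsv[...,0]>172))&(hsv[...,1]>120)&(P[...,2]>30)&(P[...,2]<75)
    q=P[red];h=np.percentile(q[:,2],95);print(n,len(q),cv2.minEnclosingCircle(q[q[:,2]>h-6][:,:2].astype(np.float32)),"top",h)
    C=(P[...,:2]-[588.4,-72.1])@R.T
    f=(abs(P[...,2]-86)<5)&(C[...,0]<-160)&(abs(C[...,1])<110)&(C[...,0]>-230)
    print("panel",np.percentile(C[f],[2,50,98],axis=0).round(1).tolist(),f.sum())
E
```

```text
[ 482.7257991  -266.32561962  182.1082786 ] 59.39440238549763 [ 0.71372946  0.57334699 -0.39432713  1.84250635  0.300863    0.78258333
  1.62001999]
side 209 ((485.8561706542969, -264.32843017578125), 27.964879989624023) top 58.60716972223397
panel [[-182.6, -93.5], [-177.6, 8.9], [-164.1, 94.7]] 492
scene 126 ((481.82940673828125, -256.7610168457031), 26.05372428894043) top 55.06133375569442
panel [[-185.4, -90.8], [-180.3, 11.9], [-172.5, 96.1]] 342
```

The pot stands at about (485,-265), within a few mm of the coaster's centre. Now I'll go in front of the drawer on the left side, where the reach is better.

Call:
arm_command --deltas '[{"dx": -0.01,"dy": 0.03,"dz": 0,"yaw": 0,"jaw": 0},{"dx": -0.02,"dy": 0.065,"dz": 0,"yaw": 0,"jaw": 0},{"dx": -0.03,"dy": 0.1,"dz": 0,"yaw": 0,"jaw": 0},{"dx": -0.04,"dy": 0.135,"dz": 0,"yaw": 0,"jaw": 0},{"dx": -0.05,"dy": 0.17,"dz": 0,"yaw": 0,"jaw": 0},{"dx": -0.06,"dy": 0.205,"dz": 0,"yaw": 0,"jaw": 0},{"dx": -0.075,"dy": 0.24,"dz": 0,"yaw": 0,"jaw": 0},{"dx": -0.085,"dy": 0.27,"dz": 0,"yaw": 0,"jaw": 0},{"dx": -0.09,"dy": 0.29,"dz": 0,"yaw": 0,"jaw": 0},{"dx": -0.09,"dy": 0.29,"dz": -0.02,"yaw": 0,"jaw": 0},{"dx": -0.09,"dy": 0.29,"dz": -0.05,"yaw": 0,"jaw": 0},{"dx": -0.09,"dy": 0.29,"dz": -0.07,"yaw": 0,"jaw": 0},{"dx": -0.09,"dy": 0.29,"dz": -0.07,"yaw": 0,"jaw": 0},{"dx": -0.09,"dy": 0.29,"dz": -0.07,"yaw": 0,"jaw": 0}]'

```text
clock: 13.15
eef_pos: [391.6, 24.1, 110.7]
tool_rot: [-3.141, -0.003, 3.03]
force: [0.1, -0.3, 0.1]
width: -0.1
gripper_force: 0.0
```

```bash
python3 - <<'E'
from h import *
s=read_state();print(s["eef_pos"],s["tool_rot"],s["qpos"])
a=np.radians(-6.35);R=np.array([[np.cos(a),np.sin(a)],[-np.sin(a),np.cos(a)]])
print("chest",R@(s["eef_pos"][:2]-[588.4,-72.1]))
save("s8",np.hstack([cv2.resize(get_image("side")[0][100:340,230:496],(400,360)),cv2.resize(get_image("wrist")[0],(400,360))]))
E
```

```text
[391.6282463   24.12397065 110.7191709 ] [-3.14110541e+00 -2.80699639e-03  3.03039310e+00] [ 0.07179376  0.52159667 -0.28543101  2.30867919  0.40940252  0.35930584
  0.89600422]
chest [-206.20705399   73.87033552]
```

View pics/s8.png

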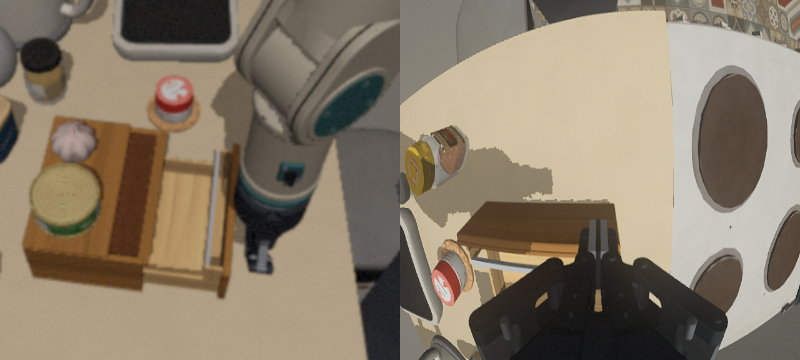

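The pot is upright on the coaster at (175,100), and the gripper is just in front of the drawer panel. I'll lower it and push.

Call:
arm_command --deltas '[{"dx": 0,"dy": 0,"dz": -0.02,"yaw": 0,"jaw": 0},{"dx": 0,"dy": 0,"dz": -0.04,"yaw": 0,"jaw": 0},{"dx": 0,"dy": 0,"dz": -0.06,"yaw": 0,"jaw": 0},{"dx": 0,"dy": 0,"dz": -0.06,"yaw": 0,"jaw": 0},{"dx": 0.01,"dy": -0.001,"dz": -0.06,"yaw": 0,"jaw": 0},{"dx": 0.02,"dy": -0.002,"dz": -0.06,"yaw": 0,"jaw": 0},{"dx": 0.03,"dy": -0.003,"dz": -0.06,"yaw": 0,"jaw": 0},{"dx": 0.04,"dy": -0.0045,"dz": -0.06,"yaw": 0,"jaw": 0},{"dx": 0.05,"dy": -0.0055,"dz": -0.06,"yaw": 0,"jaw": 0},{"dx": 0.06,"dy": -0.0065,"dz": -0.06,"yaw": 0,"jaw": 0},{"dx": 0.07,"dy": -0.008,"dz": -0.06,"yaw": 0,"jaw": 0},{"dx": 0.08,"dy": -0.009,"dz": -0.06,"yaw": 0,"jaw": 0},{"dx": 0.09,"dy": -0.01,"dz": -0.06,"yaw": 0,"jaw": 0},{"dx": 0.095,"dy": -0.0105,"dz": -0.06,"yaw": 0,"jaw": 0},{"dx": 0.095,"dy": -0.0105,"dz": -0.06,"yaw": 0,"jaw": 0},{"dx": 0.095,"dy": -0.0105,"dz": -0.06,"yaw": 0,"jaw": 0}]'

```text
clock: 14.85
eef_pos: [488.0, 13.3, 51.2]
tool_rot: [3.142, 0.0, 3.03]
force: [-3.1, 0.2, 1.7]
width: 0.2
gripper_force: 1.4
```

Call:
arm_command --deltas '[{"dx": 0.003,"dy": 0,"dz": 0,"yaw": 0,"jaw": 0},{"dx": 0.006,"dy": -0.0005,"dz": 0,"yaw": 0,"jaw": 0},{"dx": 0.008,"dy": -0.001,"dz": 0,"yaw": 0,"jaw": 0},{"dx": 0.009,"dy": -0.001,"dz": 0,"yaw": 0,"jaw": 0},{"dx": 0.01,"dy": -0.001,"dz": 0,"yaw": 0,"jaw": 0},{"dx": 0.01,"dy": -0.001,"dz": 0,"yaw": 0,"jaw": 0},{"dx": 0.01,"dy": -0.001,"dz": 0,"yaw": 0,"jaw": 0}]'

```text
clock: 15.55
eef_pos: [497.5, 12.3, 51.0]
tool_rot: [-3.141, -0.0, 3.03]
force: [-3.5, 0.6, -2.1]
width: 0.1
gripper_force: 1.5
```

Call:
arm_command --deltas '[{"dx": 0.001,"dy": 0,"dz": 0,"yaw": 0,"jaw": 0},{"dx": 0.002,"dy": 0,"dz": 0,"yaw": 0,"jaw": 0},{"dx": 0.003,"dy": 0,"dz": 0,"yaw": 0,"jaw": 0},{"dx": 0.004,"dy": 0,"dz": 0,"yaw": 0,"jaw": 0},{"dx": 0.004,"dy": 0,"dz": 0,"yaw": 0,"jaw": 0},{"dx": 0.004,"dy": 0,"dz": 0,"yaw": 0,"jaw": 0}]'

```text
clock: 16.15
eef_pos: [501.1, 12.1, 51.2]
tool_rot: [-3.141, -0.001, 3.03]
force: [-4.2, -2.0, -2.0]
width: 0.1
gripper_force: 1.5
```

Call:
arm_command --deltas '[{"dx": 0.001,"dy": 0,"dz": 0,"yaw": 0,"jaw": 0},{"dx": 0.002,"dy": 0,"dz": 0,"yaw": 0,"jaw": 0},{"dx": 0.003,"dy": 0,"dz": 0,"yaw": 0,"jaw": 0},{"dx": 0.003,"dy": 0,"dz": 0,"yaw": 0,"jaw": 0},{"dx": 0.003,"dy": 0,"dz": 0,"yaw": 0,"jaw": 0}]'

```text
clock: 16.65
eef_pos: [501.0, 12.1, 51.2]
tool_rot: [-3.139, -0.006, 3.03]
force: [-11.4, -0.9, 3.9]
width: 0.0
gripper_force: 1.3
```

The drawer has hit its stop at 11 N. I'll hold briefly, back off slowly, then check.

Call:
arm_command --deltas '[{"dx": 0,"dy": 0,"dz": 0,"yaw": 0,"jaw": 0},{"dx": -0.002,"dy": 0,"dz": 0,"yaw": 0,"jaw": 0},{"dx": -0.006,"dy": 0.0005,"dz": 0,"yaw": 0,"jaw": 0},{"dx": -0.012,"dy": 0.001,"dz": 0,"yaw": 0,"jaw": 0},{"dx": -0.025,"dy": 0.002,"dz": 0,"yaw": 0,"jaw": 0},{"dx": -0.045,"dy": 0.004,"dz": 0,"yaw": 0,"jaw": 0},{"dx": -0.07,"dy": 0.006,"dz": 0.02,"yaw": 0,"jaw": 0},{"dx": -0.075,"dy": 0.006,"dz": 0.06,"yaw": 0,"jaw": 0},{"dx": -0.075,"dy": 0.006,"dz": 0.1,"yaw": 0,"jaw": 0},{"dx": -0.075,"dy": 0.006,"dz": 0.12,"yaw": 0,"jaw": 0},{"dx": -0.075,"dy": 0.006,"dz": 0.12,"yaw": 0,"jaw": 0},{"dx": -0.075,"dy": 0.006,"dz": 0.12,"yaw": 0,"jaw": 0}]'

```text
clock: 17.85
eef_pos: [430.8, 18.7, 171.8]
tool_rot: [3.141, 0.003, 3.029]
force: [-0.8, -0.5, -0.2]
width: -0.5
gripper_force: 0.0
```

```bash
python3 - <<'E'
from h import *
s=read_state();print(s["eef_pos"],s["force"])
save("s9",cv2.resize(get_image("side")[0][80:360,160:490],(707,600)))
E
```

```text
[430.77443764  18.65925435 171.8081928 ] [-0.78948753 -0.47144252 -0.17825024]
```

View pics/s9.png

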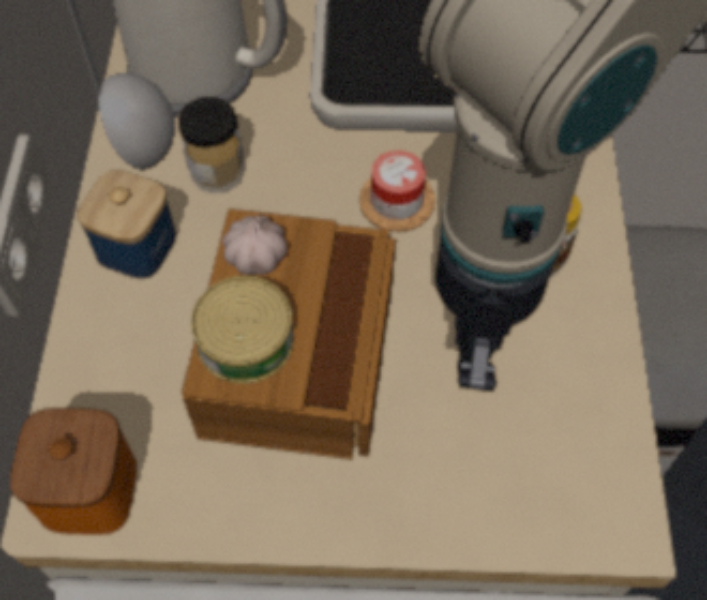

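The drawer stayed shut, with its panel at (375,340). The pot is upright on the coaster at (398,185), and the robot is clear of everything.

```bash
python3 -c "
from cell import *
print(finish_job())"
```

```text
the job is handed in; nothing more can be done
None
```

The job is handed in: the hidden catch was the middle tile, the pot stands upright on the coaster within a few mm of its centre, and the drawer stayed shut after the push. No bystander looked moved, and the robot was clear of everything at about 18 s; the interface returned no verdict.

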